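Part two nested pipe reducers and sort them by size

TASK

Two steel pipe reducers have been left on the bench pushed tightly one inside the other. Pull the smaller one straight up out of the larger and stand it in the middle of the smaller of the two round metal dishes, then stand the larger one in the middle of the larger dish. Keep both upright all the while, as they stand now, and let them go.

Things in the scene. Friction and masses are not known exactly. Their poses are not given: they have to be found in the camera images.
- small_reducer: Smaller reducer: round steel sleeve, hollow (4 mm wall, web 32 mm down), 100 mm tall, outside diameter 36 mm for the lowest 20 mm, 46 mm from 32 mm above its foot to the rim; 0.28 kg. Starts upright inside the larger, both feet on the bench, its top 35 mm sticking out, held by the larger one's rubber ring with about 4 N. Origin: centre of its foot; z up its axis to the 46 mm end.
- large_reducer: Larger reducer, same shape, 65 mm tall: outside diameter 50 mm for the lowest 17 mm, 64 mm from 29 mm above its foot to the rim; 5 mm wall, black rubber ring in its mouth; 0.75 kg, so it stays on the bench when the smaller is pulled straight up. Origin: centre of its foot; z up its axis to the 64 mm end.
- small_dish: The smaller round metal dish, fixed to the bench: 100 mm across the rim, 22 mm high, flat floor about 80 mm across and 4 mm above the bench. Origin: centre of its underside, on the bench.
- large_dish: The larger round metal dish, fixed to the bench: 144 mm across the rim, 22 mm high, flat floor about 124 mm across and 4 mm above the bench. Origin: centre of its underside, on the bench. The dishes lie left and right of the reducers, and which is on which side varies.
Mind the look-alikes: they are no part of the job. Leave any red look-alike of the small_reducer alone.

How it is judged:
By the outcome, as a careful person would: the job done as asked, in the order asked, and still so for the second after the job is handed in, with the robot touching nothing.
It also fails if it takes over 62 s, if anything falls off the work surface, if the arm or the gripper's body presses on something with over 40 N, if the wrist force passes 120 N, or if a joint passes its speed limit or range.

ROBOT

A 6-joint arm with a two-finger parallel gripper is mounted at the origin on a cart in front of the work surface, level with it; the furniture and walls round the work are solid. World frame = base frame: x ahead of the robot, y to its left, z up, the work surface at z = 0. Lengths are in m, angles in rad, forces in N, time in s.
With the tool pointing down it reaches from about 0.35 to 0.975 m from the base axis. Payload 4.9 kg.
Tool frame: the origin (TCP) lies midway between the tips of the shut fingers; the grasp point (between the pads) lies manip.tcp_to_grasp behind it (manip.tcp_to_grasp is the distance from the TCP to the grasp point, in m); z points along the fingers, y is the line along which they close (so a half turn about z gives the same grasp; the last joint's range is limited). The gripper opens to 85 mm and grips with 20 to 120 N. Pads are 22 mm wide; open, the fingers measure 114 mm over their backs; the gripper's body (76 mm by 85 mm) begins 54 mm behind the grasp point. The pads swing forward as they close: fully open they stand 13 mm farther back than shut.
Start: joints at [1.149, 0.053, 1.613, -0, 1.476, -0.119], TCP at [0.186, 0.597, 0.231] pointing down, gripper open.
Joint ranges: [-3.01, 3.01], [-1.01, 2.22], [0.06, 2.58], [-1.02, 4.17], [0.09, 2.62], [-3.14, 3.14]. Speed limits (rad/s): [2.57, 2.57, 3.14, 3.14, 3.14, 3.14].

INTERFACE

Orientations are given as a unit quaternion [w, x, y, z].
In Python, from plant import manip, grab_frame, calibration, job_done gives the robot as it stands.
- The arm moves only by the tool send_rows, never from a script. Its argument "rows" is a list of rows, each an object of numbers: "x", "y", "z": the shift along the tool's x, y, z normalised to -1 to 1, where 1 is 15 cm; "wx", "wy", "wz": the turn, a rotation vector about the tool's x, y, z normalised to -1 to 1, where 1 is pi/4 rad; "hand": the opening, from -1 (shut) to 1 (fully open). In form: [{"x": .., "y": .., "z": .., "wx": .., "wy": .., "wz": .., "hand": ..}, ...]. A call has exactly 10 rows; each row shifts and turns the commanded pose from where the row before left it, along the tool's axes as they then stand; what a row does not reach is not made up. A row lasts 1/12 s, in which the tool goes at most 41.7 mm and 7.16 degrees, less where a joint would pass 70% of its speed; a pose out of reach is approached as far as the arm can. A call with a number of a shift or a turn outside -1 to 1 is refused whole. A call with a gripper value outside its range is refused whole. The fingers move at their own pace and stop on an object; the grip force is fixed at half the most. Time passes only in rows, so rows that do not move let the fingers close, or fill a call up. It gives the time, the measured TCP pose, the force, the opening and the grip force at its end, in the units of the state.
- manip.state(): the state, without advancing time (a new reading comes with each control period).
- grab_frame(name): name is "scene" or "top"; returns the picture (400x640x3 uint8, blue, green, red); there is no depth.
- calibration(name): a dict with "camera_matrix" (3x3 intrinsics, pixels), "k1" (the pictures are not rectified: a ray, as slopes to the right and down, at radius r is drawn at 1 + k1 r^2 times it, then the intrinsics apply), "R" (3x3) and "t" (3): a world point X has camera coordinates R X + t. Camera axes: x right, y down, z forward; pixel columns grow to the right and rows downward; lengths in m; the calibration is good to about 2 mm. A picture is of the moment at which its call begins. calibration takes no time and is no camera call.
- job_done(): hands the job in; it is judged then, once.
The state is a dict: "time": time; "joint_pos": joint angles; "joint_vel": joint speeds; "joint_efforts": joint torques, N m; "tool_pos": TCP position; "tool_rot": TCP orientation; "contact_force": force on the tool from outside, world axes, zero at the start; "ft_torque": the same for the moment, N m; "gripper_width": opening from 0.0 (shut) to 1.0 (fully open); "grasp_force": force on a finger pad.
Only numpy, scipy, OpenCV 4.12 (cv2) and the standard library are available. Lean on these libraries where they do the work, as an engineer would, in place of code of your own. Each camera call takes 0.05 s, during which the arm holds its last target. There are 200 camera calls.

## Working session

There is one attempt and no reset: what is moved stays moved. The work goes in short steps, Python scripts to look and compute and a tool call to move; the robot and the scene stay as the last step left them, time stands still between calls to the robot, and variables do not carry over. Pictures are saved under pics/ and viewed, at most 10 in all, crops included, and the job is handed in when it is done.

Besides the shell and the picture viewer there is one more tool, called as name(argument=value, ...), one argument or row to a line, values as JSON. send_rows: Moves the arm, as the interface text tells. Scaled input: -1 to 1 covers 15 cm each way for a shift and pi/4 rad each way for a turn. Its arguments: {"type":"object","properties":{"rows":{"type":"array","items":{"type":"object","properties":{"x":{"type":"number","minimum":-1,"maximum":1},"y":{"type":"number","minimum":-1,"maximum":1},"z":{"type":"number","minimum":-1,"maximum":1},"wx":{"type":"number","minimum":-1,"maximum":1},"wy":{"type":"number","minimum":-1,"maximum":1},"wz":{"type":"number","minimum":-1,"maximum":1},"hand":{"type":"number"}}}}},"required":["rows"]}

```bash
ls; mkdir -p pics; python3 - <<'E'
from plant import manip, grab_frame, calibration
import cv2
for n in("scene","top"):
    cv2.imwrite(f"pics/{n}0.png",grab_frame(n)); c=calibration(n); print(n,c)
print(manip.state(), manip.tcp_to_grasp)
E
```

```text
pics
scene {'camera_matrix': array([[384.82862945,   0.        , 320.42005057],
       [  0.        , 384.82862945, 194.77902816],
       [  0.        ,   0.        ,   1.        ]]), 'k1': -0.08019460030524977, 'R': array([[ 0.78057678, -0.62481934, -0.0173404 ],
       [-0.49205686, -0.59713777, -0.6334876 ],
       [ 0.38546069,  0.50301817, -0.77355851]]), 't': array([-0.40706785,  0.27180547,  0.72754475])}
top {'camera_matrix': array([[454.51414603,   0.        , 319.86227437],
       [  0.        , 454.51414603, 195.21259731],
       [  0.        ,   0.        ,   1.        ]]), 'k1': -0.11878990994616889, 'R': array([[ 0.00760683, -0.99964363, -0.0255882 ],
       [-0.99261733, -0.00445079, -0.12120659],
       [ 0.1210495 ,  0.02632129, -0.99229744]]), 't': array([0.01765371, 0.52817093, 1.12415722])}
{'time': 0.1, 'joint_pos': array([ 1.14896004e+00,  5.33444772e-02,  1.61416288e+00,  4.29307115e-05,
        1.47597584e+00, -1.19022576e-01]), 'joint_vel': array([ 0.000257  ,  0.00013444, -0.00312524, -0.00072357,  0.00012071,
        0.00254287]), 'joint_efforts': array([ 3.98079555e-04, -3.94897127e+01, -3.71366179e+01, -1.12622895e-04,
        3.83242004e-03,  2.64007184e-06]), 'tool_pos': array([0.18615077, 0.59604971, 0.23014899]), 'tool_rot': array([-2.73114676e-04,  1.50831006e-01,  9.88559110e-01, -9.05206565e-04]), 'contact_force': array([-0.09229093, -0.17543262, -0.29628867]), 'ft_torque': array([ 0.0043924 , -0.01341678, -0.02998139]), 'grasp_force': 0.0, 'gripper_width': 1.0005170212316326} 0.0187
```

View pics/top0.png

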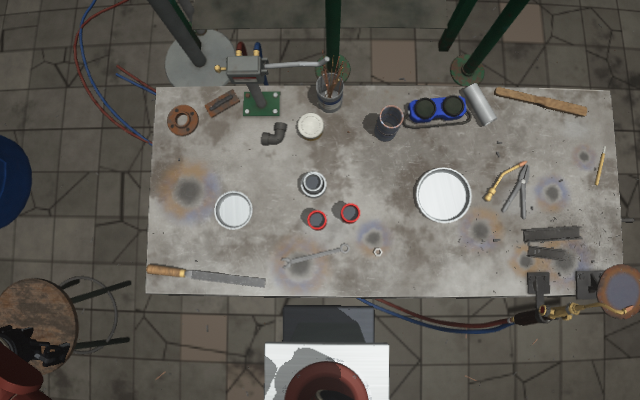

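View pics/scene0.png

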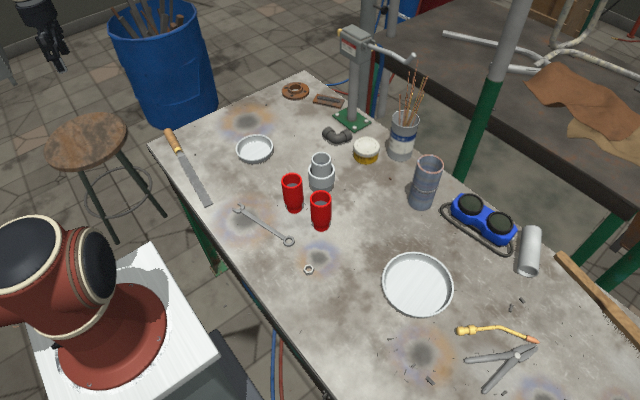

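The top view shows the nested pair at about (313,184), the small dish at (233,210), the large dish at (443,195) and red look-alikes at (316,219) and (349,213). I'll measure these more exactly.

```bash
cat > h.py <<'E'
import numpy as np, cv2
from plant import calibration, grab_frame, manip
def ray(n,u,v):
    c=calibration(n);K=c["camera_matrix"];D=np.array([c["k1"],0,0,0,0.])
    p=cv2.undistortPoints(np.array([[[u,v]]],float),K,D).ravel()
    R=c["R"];return -R.T@c["t"], R.T@np.array([p[0],p[1],1])
def plane(n,u,v,z):
    o,d=ray(n,u,v);return o+d*(z-o[2])/d[2]
def proj(n,X):
    c=calibration(n);q,_=cv2.projectPoints(np.array(X,float).reshape(-1,3),cv2.Rodrigues(c["R"])[0],c["t"],c["camera_matrix"],np.array([c["k1"],0,0,0,0.]))
    return q.reshape(-1,2)
def circfit(P):
    A=np.c_[2*P[:,:2],np.ones(len(P))];s=np.linalg.lstsq(A,(P[:,:2]**2).sum(1),rcond=None)[0]
    return s[:2],np.sqrt(s[2]+s[0]**2+s[1]**2)
E
python3 - <<'E'
from h import *
t=cv2.imread("pics/top0.png");s=cv2.imread("pics/scene0.png")
for n,im,seeds in(("top",t,[(233,210),(443,195)]),("scene",s,[(255,148),(417,285)])):
    hsv=cv2.cvtColor(im,cv2.COLOR_BGR2HSV)
    m=((hsv[...,2]>165)&(hsv[...,1]<40)).astype(np.uint8)
    m=cv2.morphologyEx(m,cv2.MORPH_CLOSE,np.ones((5,5)))
    k,L,st,ce=cv2.connectedComponentsWithStats(m)
    for u,v in seeds:
        c=max(cv2.findContours((L==L[v,u]).astype(np.uint8),0,1)[0],key=cv2.contourArea)
        c=cv2.convexHull(c).reshape(-1,2)
        P=np.array([plane(n,*q,.022) for q in c]); print(n,u,v,st[L[v,u]],circfit(P))
a=cv2.resize(t[150:240,280:380],None,fx=6,fy=6,interpolation=2)
b=cv2.resize(s[140:240,265:345],None,fx=5,fy=5,interpolation=2)
cv2.imwrite("pics/a.png",a);cv2.imwrite("pics/b.png",b)
E
```

```text
top 233 210 [ 214  191   38   39 1176] (array([0.49053081, 0.24583378]), np.float64(0.05024890101365225))
top 443 195 [ 416  167   56   57 2450] (array([ 0.53161037, -0.29804816]), np.float64(0.07239815207449307))
scene 255 148 [  147    91   328   309 36285] (array([0.50136555, 0.0115294 ]), np.float64(0.38939557377858736))
scene 417 285 [  147    91   328   309 36285] (array([0.50136555, 0.0115294 ]), np.float64(0.38939557377858736))
```

View pics/a.png

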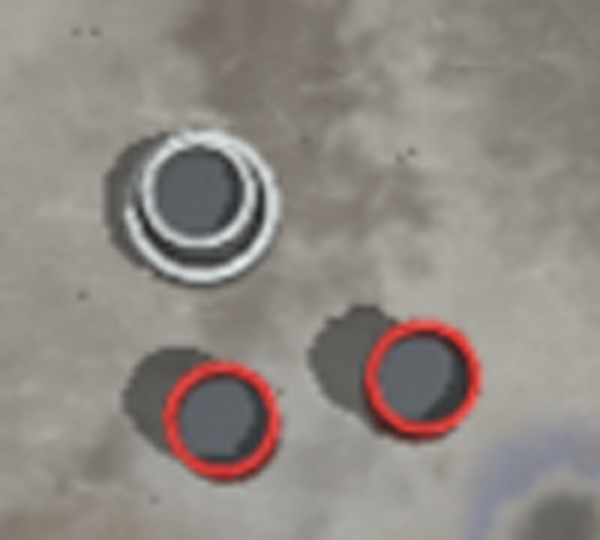

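View pics/b.png

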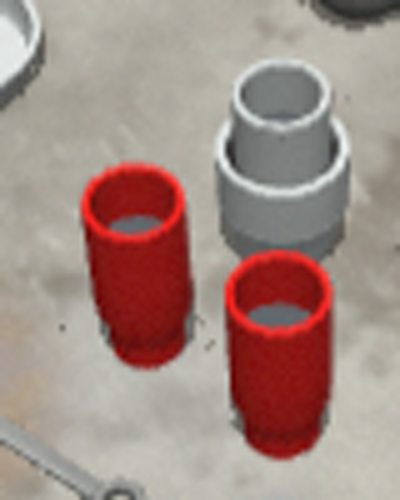

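The crops show the small rim centred at about (199,188) in the top crop and (281,96) in the scene crop. The large rim is at about (202,207), and the red rims are at (223,421) and (424,380).

```bash
python3 - <<'E'
from h import *
A=lambda x,y:((x+.5)/6-.5+280,(y+.5)/6-.5+150)
B=lambda x,y:((x+.5)/5-.5+265,(y+.5)/5-.5+140)
for nm,p,z in(("small",(199,188),.1),("large",(202,207),.065),("r1",(223,421),.1),("r2",(424,380),.1)):
    print(nm,plane("top",*A(*p),z))
for nm,p,z in(("small",(281,96),.1),("r1",(135,202),.1),("r2",(280,295),.1)): print("scene",nm,plane("scene",*B(*p),z))
# scene dish centres
im=cv2.imread("pics/scene0.png");g=cv2.cvtColor(im,cv2.COLOR_BGR2HSV)
for nm,(x,y),r in(("sd",(.4905,.2458),.05),("ld",(.5316,-.298),.072)):
    a=np.linspace(0,6.28,40);q=proj("scene",[[x+r*np.cos(t),y+r*np.sin(t),.022] for t in a])
    for u,v in q: cv2.circle(im,(int(u*8),int(v*8)),4,(0,0,255),-1,shift=3)
for nm,(x,y),r,z in(("s",(plane("top",*A(199,188),.1)[:2]),.023,.1),("L",(plane("top",*A(202,207),.065)[:2]),.032,.065)):
    for u,v in proj("scene",[[x+r*np.cos(t),y+r*np.sin(t),z] for t in np.linspace(0,6.28,30)]): cv2.circle(im,(int(u*8),int(v*8)),4,(0,255,0),-1,shift=3)
cv2.imwrite("pics/c.png",cv2.resize(im[120:330,225:465],None,fx=2.8,fy=2.8,interpolation=2))
E
```

```text
small [0.55436396 0.03643056 0.1       ]
large [0.55181213 0.03660433 0.065     ]
r1 [0.46093593 0.02601795 0.1       ]
r2 [ 0.47766559 -0.05363782  0.1       ]
scene small [0.55104531 0.03274986 0.1       ]
scene r1 [0.46143826 0.02288253 0.1       ]
scene r2 [ 0.47777693 -0.0579957   0.1       ]
```

View pics/c.png

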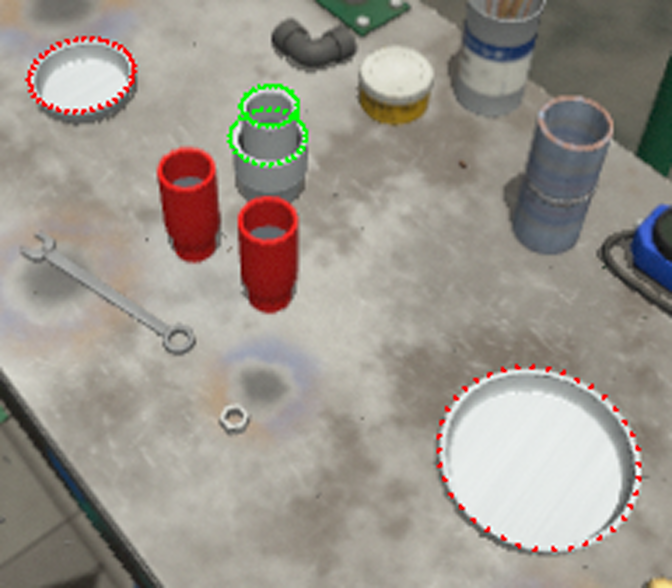

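The overlay agrees with the scene to within 3 mm: pair at about (0.5525, 0.035), dishes at (0.490, 0.244) and (0.531, -0.299). Now I'll square the tool and move over.

send_rows(
  rows=[
    {"wz": -0.0965, "hand": 1, "x": 0, "y": 0, "z": 0, "wx": 0, "wy": 0},
    {"wz": -0.0965, "hand": 1, "x": 0, "y": 0, "z": 0, "wx": 0, "wy": 0},
    {"wz": -0.0965, "hand": 1, "x": 0, "y": 0, "z": 0, "wx": 0, "wy": 0},
    {"wz": -0.0965, "hand": 1, "x": 0, "y": 0, "z": 0, "wx": 0, "wy": 0},
    {"x": -0.06, "y": -0.1, "z": 0, "wx": 0, "wy": 0, "wz": 0, "hand": 1},
    {"x": -0.13, "y": -0.2, "z": 0, "wx": 0, "wy": 0, "wz": 0, "hand": 1},
    {"x": -0.13, "y": -0.2, "z": 0, "wx": 0, "wy": 0, "wz": 0, "hand": 1},
    {"x": -0.13, "y": -0.2, "z": 0, "wx": 0, "wy": 0, "wz": 0, "hand": 1},
    {"x": -0.13, "y": -0.2, "z": 0, "wx": 0, "wy": 0, "wz": 0, "hand": 1},
    {"x": -0.13, "y": -0.2, "z": 0, "wx": 0, "wy": 0, "wz": 0, "hand": 1},
  ],
)

```text
time: 0.93
tool_pos: [0.2932, 0.4299, 0.2307]
tool_rot: [-0.0, -0.001, 1.0, -0.0]
contact_force: [0.7, 0.1, -0.1]
gripper_width: 0.998
grasp_force: 0.0
```

send_rows(
  rows=[
    {"x": -0.15, "y": -0.23, "z": 0, "wx": 0, "wy": 0, "wz": 0, "hand": 1},
    {"x": -0.15, "y": -0.23, "z": 0, "wx": 0, "wy": 0, "wz": 0, "hand": 1},
    {"x": -0.15, "y": -0.23, "z": 0, "wx": 0, "wy": 0, "wz": 0, "hand": 1},
    {"x": -0.15, "y": -0.23, "z": 0, "wx": 0, "wy": 0, "wz": 0, "hand": 1},
    {"x": -0.15, "y": -0.23, "z": 0, "wx": 0, "wy": 0, "wz": 0, "hand": 1},
    {"x": -0.15, "y": -0.23, "z": 0, "wx": 0, "wy": 0, "wz": 0, "hand": 1},
    {"x": -0.15, "y": -0.23, "z": 0, "wx": 0, "wy": 0, "wz": 0, "hand": 1},
    {"x": -0.15, "y": -0.23, "z": 0, "wx": 0, "wy": 0, "wz": 0, "hand": 1},
    {"x": -0.15, "y": -0.23, "z": 0, "wx": 0, "wy": 0, "wz": 0, "hand": 1},
    {"x": -0.15, "y": -0.23, "z": 0, "wx": 0, "wy": 0, "wz": 0, "hand": 1},
  ],
)

```text
time: 1.77
tool_pos: [0.5185, 0.0847, 0.2309]
tool_rot: [-0.0, 0.0, 1.0, 0.0]
contact_force: [0.8, 0.7, 0.3]
gripper_width: 1.0
grasp_force: 0.0
```

send_rows(
  rows=[
    {"x": -0.12, "y": -0.17, "z": 0, "wx": 0, "wy": 0, "wz": 0, "hand": 1},
    {"x": -0.09, "y": -0.12, "z": 0, "wx": 0, "wy": 0, "wz": 0, "hand": 1},
    {"x": -0.02, "y": -0.05, "z": 0.05, "wx": 0, "wy": 0, "wz": 0, "hand": 1},
    {"x": 0, "y": 0, "z": 0.1, "wx": 0, "wy": 0, "wz": 0, "hand": 1},
    {"x": 0, "y": 0, "z": 0.1, "wx": 0, "wy": 0, "wz": 0, "hand": 1},
    {"x": 0, "y": 0, "z": 0.1, "wx": 0, "wy": 0, "wz": 0, "hand": 1},
    {"x": 0, "y": 0, "z": 0.1, "wx": 0, "wy": 0, "wz": 0, "hand": 1},
    {"x": 0, "y": 0, "z": 0.05, "wx": 0, "wy": 0, "wz": 0, "hand": 1},
    {"x": 0, "y": 0, "z": 0, "wx": 0, "wy": 0, "wz": 0, "hand": 1},
    {"x": 0, "y": 0, "z": 0, "wx": 0, "wy": 0, "wz": 0, "hand": 1},
  ],
)

```text
time: 2.6
tool_pos: [0.552, 0.0361, 0.1558]
tool_rot: [-0.001, -0.0, 1.0, 0.0]
contact_force: [0.2, 0.1, -0.3]
gripper_width: 1.0
grasp_force: 0.0
```

send_rows(
  rows=[
    {"x": 0, "y": -0.004, "z": 0.1, "wx": 0, "wy": 0, "wz": 0, "hand": 1},
    {"x": 0, "y": -0.004, "z": 0.1, "wx": 0, "wy": 0, "wz": 0, "hand": 1},
    {"x": 0, "y": 0, "z": 0.1, "wx": 0, "wy": 0, "wz": 0, "hand": 1},
    {"x": 0, "y": 0, "z": 0.1, "wx": 0, "wy": 0, "wz": 0, "hand": 1},
    {"x": 0, "y": 0, "z": 0.08, "wx": 0, "wy": 0, "wz": 0, "hand": 1},
    {"x": 0, "y": 0, "z": 0.06, "wx": 0, "wy": 0, "wz": 0, "hand": 1},
    {"x": 0, "y": 0, "z": 0.04, "wx": 0, "wy": 0, "wz": 0, "hand": 1},
    {"x": 0, "y": 0, "z": 0.01, "wx": 0, "wy": 0, "wz": 0, "hand": 1},
    {"x": 0, "y": 0, "z": 0, "wx": 0, "wy": 0, "wz": 0, "hand": 1},
    {"x": 0, "y": 0, "z": 0, "wx": 0, "wy": 0, "wz": 0, "hand": 1},
  ],
)

```text
time: 3.43
tool_pos: [0.5532, 0.0345, 0.0686]
tool_rot: [0.001, -0.0, 1.0, -0.0]
contact_force: [0.7, -0.3, -0.1]
gripper_width: 1.002
grasp_force: 0.0
```

```bash
python3 - <<'E'
from h import *
im=grab_frame("scene");cv2.imwrite("pics/d.png",cv2.resize(im[90:230,240:400],None,fx=4,fy=4,interpolation=2))
print(manip.state()["tool_pos"])
E
```

```text
[0.55328561 0.03443826 0.06876533]
```

View pics/d.png

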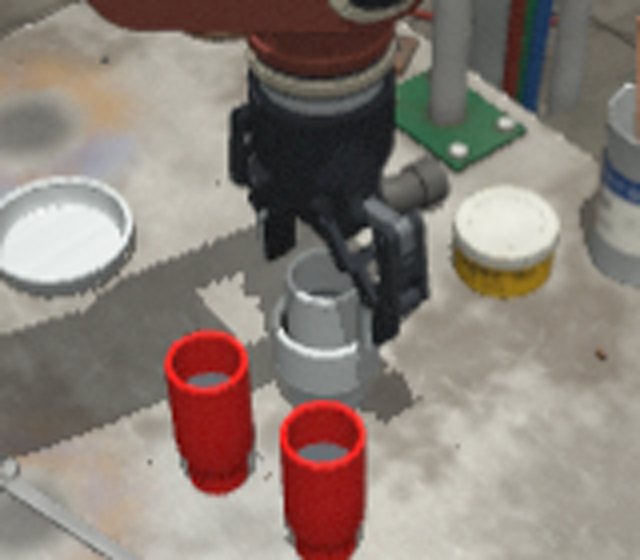

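The fingers straddle the small rim at (325,275) in the crop, roughly centred and above the large rim. Now I'll close.

send_rows(
  rows=[
    {"x": 0, "y": 0, "z": 0, "wx": 0, "wy": 0, "wz": 0, "hand": -1},
    {"x": 0, "y": 0, "z": 0, "wx": 0, "wy": 0, "wz": 0, "hand": -1},
    {"x": 0, "y": 0, "z": 0, "wx": 0, "wy": 0, "wz": 0, "hand": -1},
    {"x": 0, "y": 0, "z": 0, "wx": 0, "wy": 0, "wz": 0, "hand": -1},
    {"x": 0, "y": 0, "z": 0, "wx": 0, "wy": 0, "wz": 0, "hand": -1},
    {"x": 0, "y": 0, "z": 0, "wx": 0, "wy": 0, "wz": 0, "hand": -1},
    {"x": 0, "y": 0, "z": 0, "wx": 0, "wy": 0, "wz": 0, "hand": -1},
    {"x": 0, "y": 0, "z": 0, "wx": 0, "wy": 0, "wz": 0, "hand": -1},
    {"x": 0, "y": 0, "z": 0, "wx": 0, "wy": 0, "wz": 0, "hand": -1},
    {"x": 0, "y": 0, "z": 0, "wx": 0, "wy": 0, "wz": 0, "hand": -1},
  ],
)

```text
time: 4.32
tool_pos: [0.553, 0.0346, 0.0686]
tool_rot: [0.0, -0.0, 1.0, 0.0]
contact_force: [-1.5, 2.0, 5.2]
gripper_width: 0.52
grasp_force: 61.4
```

send_rows(
  rows=[
    {"x": 0, "y": 0, "z": 0, "wx": 0, "wy": 0, "wz": 0, "hand": -1},
    {"x": 0, "y": 0, "z": 0, "wx": 0, "wy": 0, "wz": 0, "hand": -1},
    {"x": 0, "y": 0, "z": 0, "wx": 0, "wy": 0, "wz": 0, "hand": -1},
    {"x": 0, "y": 0, "z": -0.01, "wx": 0, "wy": 0, "wz": 0, "hand": -1},
    {"x": 0, "y": 0, "z": -0.02, "wx": 0, "wy": 0, "wz": 0, "hand": -1},
    {"x": 0, "y": 0, "z": -0.02, "wx": 0, "wy": 0, "wz": 0, "hand": -1},
    {"x": 0, "y": 0, "z": -0.02, "wx": 0, "wy": 0, "wz": 0, "hand": -1},
    {"x": 0, "y": 0, "z": -0.02, "wx": 0, "wy": 0, "wz": 0, "hand": -1},
    {"x": 0, "y": 0, "z": -0.02, "wx": 0, "wy": 0, "wz": 0, "hand": -1},
    {"x": 0, "y": 0, "z": -0.02, "wx": 0, "wy": 0, "wz": 0, "hand": -1},
  ],
)

```text
time: 5.15
tool_pos: [0.5521, 0.0345, 0.0872]
tool_rot: [-0.001, -0.0, 1.0, 0.0]
contact_force: [-0.1, 0.5, -6.9]
gripper_width: 0.524
grasp_force: 61.9
```

send_rows(
  rows=[
    {"x": 0, "y": 0, "z": -0.03, "wx": 0, "wy": 0, "wz": 0, "hand": -1},
    {"x": 0, "y": 0, "z": -0.04, "wx": 0, "wy": 0, "wz": 0, "hand": -1},
    {"x": 0, "y": 0, "z": -0.05, "wx": 0, "wy": 0, "wz": 0, "hand": -1},
    {"x": 0, "y": 0, "z": -0.06, "wx": 0, "wy": 0, "wz": 0, "hand": -1},
    {"x": 0, "y": 0, "z": -0.08, "wx": 0, "wy": 0, "wz": 0, "hand": -1},
    {"x": 0, "y": 0, "z": -0.08, "wx": 0, "wy": 0, "wz": 0, "hand": -1},
    {"x": 0, "y": 0, "z": -0.08, "wx": 0, "wy": 0, "wz": 0, "hand": -1},
    {"x": 0, "y": 0, "z": -0.08, "wx": 0, "wy": 0, "wz": 0, "hand": -1},
    {"x": 0, "y": 0, "z": -0.05, "wx": 0, "wy": 0, "wz": 0, "hand": -1},
    {"x": 0, "y": 0, "z": 0, "wx": 0, "wy": 0, "wz": 0, "hand": -1},
  ],
)

```text
time: 5.98
tool_pos: [0.5541, 0.0344, 0.173]
tool_rot: [0.002, -0.0, 1.0, -0.0]
contact_force: [-0.0, 1.3, -3.4]
gripper_width: 0.516
grasp_force: 62.3
```

```bash
python3 - <<'E'
from h import *
im=grab_frame("scene");t=grab_frame("top");cv2.imwrite("pics/e.png",np.hstack([cv2.resize(im[70:220,240:380],None,fx=2.8,fy=2.8,interpolation=2),cv2.resize(t[130:230,270:365],None,fx=4.2,fy=4.2,interpolation=2)]) if 0 else cv2.resize(im[70:230,240:400],None,fx=3.5,fy=3.5,interpolation=2))
cv2.imwrite("pics/etop_full.png",t)
E
```

```text
(no output)
```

View pics/e.png

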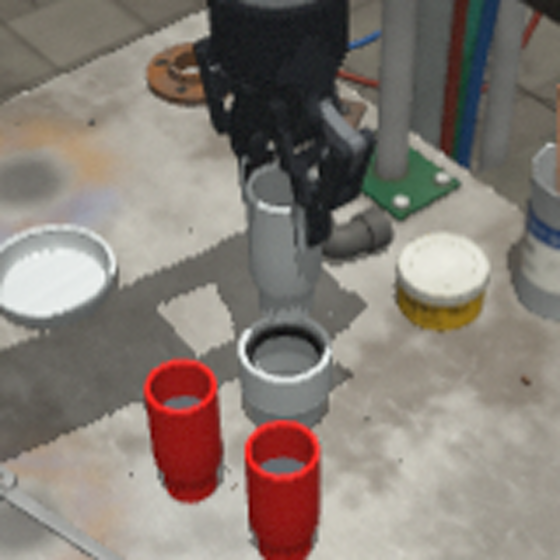

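The small reducer is out and hangs upright at about (282,240). The large one still stands at (285,370). Next is the small dish.

send_rows(
  rows=[
    {"x": 0.02, "y": 0.06, "z": 0, "wx": 0, "wy": 0, "wz": 0, "hand": -1},
    {"x": 0.035, "y": 0.12, "z": 0, "wx": 0, "wy": 0, "wz": 0, "hand": -1},
    {"x": 0.055, "y": 0.17, "z": 0, "wx": 0, "wy": 0, "wz": 0, "hand": -1},
    {"x": 0.055, "y": 0.19, "z": 0, "wx": 0, "wy": 0, "wz": 0, "hand": -1},
    {"x": 0.055, "y": 0.19, "z": 0, "wx": 0, "wy": 0, "wz": 0, "hand": -1},
    {"x": 0.055, "y": 0.19, "z": 0, "wx": 0, "wy": 0, "wz": 0, "hand": -1},
    {"x": 0.055, "y": 0.17, "z": 0, "wx": 0, "wy": 0, "wz": 0, "hand": -1},
    {"x": 0.05, "y": 0.15, "z": 0, "wx": 0, "wy": 0, "wz": 0, "hand": -1},
    {"x": 0.035, "y": 0.1, "z": 0, "wx": 0, "wy": 0, "wz": 0, "hand": -1},
    {"x": 0.01, "y": 0.06, "z": 0, "wx": 0, "wy": 0, "wz": 0, "hand": -1},
  ],
)

```text
time: 6.92
tool_pos: [0.4867, 0.2464, 0.1684]
tool_rot: [-0.001, -0.001, 1.0, -0.0]
contact_force: [-0.2, -0.1, -2.7]
gripper_width: 0.517
grasp_force: 62.2
```

send_rows(
  rows=[
    {"x": 0, "y": 0, "z": 0, "wx": 0, "wy": 0, "wz": 0, "hand": -1},
    {"x": 0, "y": 0, "z": 0.05, "wx": 0, "wy": 0, "wz": 0, "hand": -1},
    {"x": 0, "y": 0, "z": 0.08, "wx": 0, "wy": 0, "wz": 0, "hand": -1},
    {"x": 0, "y": 0, "z": 0.08, "wx": 0, "wy": 0, "wz": 0, "hand": -1},
    {"x": 0, "y": 0, "z": 0.08, "wx": 0, "wy": 0, "wz": 0, "hand": -1},
    {"x": 0, "y": 0, "z": 0.08, "wx": 0, "wy": 0, "wz": 0, "hand": -1},
    {"x": 0, "y": 0, "z": 0.08, "wx": 0, "wy": 0, "wz": 0, "hand": -1},
    {"x": 0, "y": 0, "z": 0.05, "wx": 0, "wy": 0, "wz": 0, "hand": -1},
    {"x": 0, "y": 0, "z": 0, "wx": 0, "wy": 0, "wz": 0, "hand": -1},
    {"x": 0, "y": 0, "z": 0, "wx": 0, "wy": 0, "wz": 0, "hand": -1},
  ],
)

```text
time: 7.75
tool_pos: [0.4884, 0.2443, 0.0941]
tool_rot: [-0.001, -0.0, 1.0, -0.0]
contact_force: [0.6, 0.3, -2.6]
gripper_width: 0.523
grasp_force: 62.2
```

```bash
python3 - <<'E'
from h import *
im=grab_frame("scene");cv2.imwrite("pics/f.png",cv2.resize(im[60:190,200:330],None,fx=4.5,fy=4.5,interpolation=2))
s=manip.state();print(s["tool_pos"],s["contact_force"])
# large reducer mouth in top view (unobstructed now)
t=grab_frame("top")[145:225,275:360];cv2.imwrite("pics/g.png",cv2.resize(t,None,fx=7,fy=7,interpolation=2))
E
```

```text
[0.48902756 0.24453    0.09500948] [ 0.1763521   0.22534631 -2.53020051]
```

View pics/f.png

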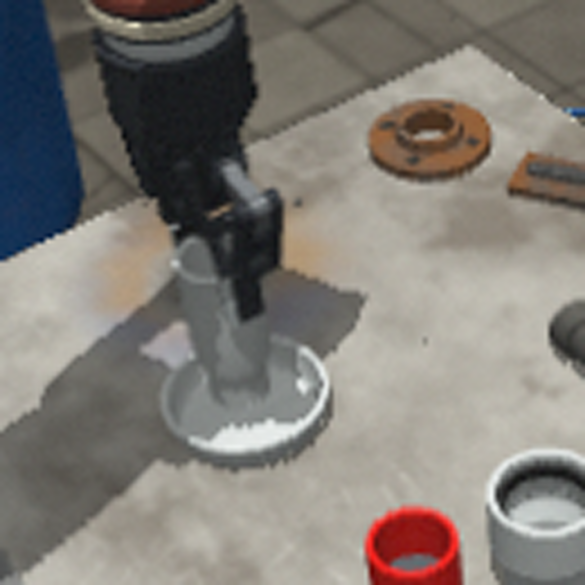

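View pics/g.png

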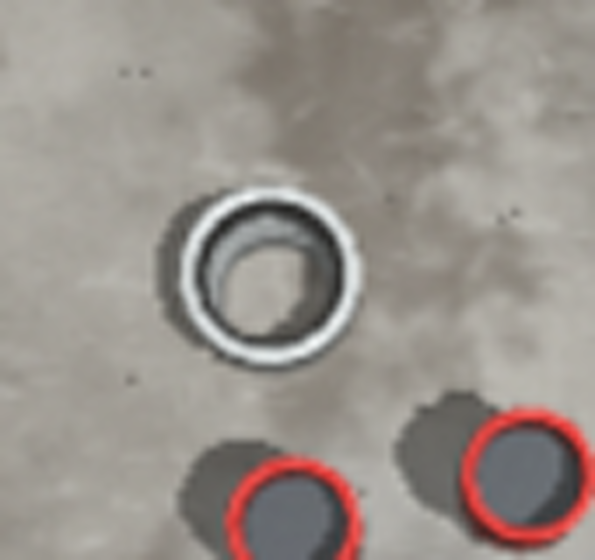

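The held foot is over the dish at about (240,390) in the crop. In the top crop the large reducer still stands at about (270,276). I'll lower slowly until it makes contact.

send_rows(
  rows=[
    {"x": -0.003, "y": 0, "z": 0.03, "wx": 0, "wy": 0, "wz": 0, "hand": -1},
    {"x": 0, "y": 0, "z": 0.03, "wx": 0, "wy": 0, "wz": 0, "hand": -1},
    {"x": 0, "y": 0, "z": 0.03, "wx": 0, "wy": 0, "wz": 0, "hand": -1},
    {"x": 0, "y": 0, "z": 0.02, "wx": 0, "wy": 0, "wz": 0, "hand": -1},
    {"x": 0, "y": 0, "z": 0.01, "wx": 0, "wy": 0, "wz": 0, "hand": -1},
    {"x": 0, "y": 0, "z": 0.01, "wx": 0, "wy": 0, "wz": 0, "hand": -1},
    {"x": 0, "y": 0, "z": 0.007, "wx": 0, "wy": 0, "wz": 0, "hand": -1},
    {"x": 0, "y": 0, "z": 0, "wx": 0, "wy": 0, "wz": 0, "hand": -1},
    {"x": 0, "y": 0, "z": 0, "wx": 0, "wy": 0, "wz": 0, "hand": -1},
    {"x": 0, "y": 0, "z": 0, "wx": 0, "wy": 0, "wz": 0, "hand": -1},
  ],
)

```text
time: 8.68
tool_pos: [0.4894, 0.2445, 0.0745]
tool_rot: [0.0, -0.0, 1.0, 0.0]
contact_force: [0.7, 0.6, -2.7]
gripper_width: 0.522
grasp_force: 62.3
```

```bash
python3 - <<'E'
from h import *
s=manip.state();print(s["tool_pos"],s["contact_force"])
B=lambda x,y:((x+.5)/7-.5+275,(y+.5)/7-.5+145)
print("large",plane("top",*B(270.5,276),.065))
# expected features in f.png crop (scale 4.5, origin 200,60)
f=lambda X:(proj("scene",X)-[200,60])*4.5
th=np.linspace(0,6.28,60);c=np.c_[.489+.018*np.cos(th),.2445+.018*np.sin(th),0*th+.026]
q=f(c);print("foot exp box",q.min(0),q.max(0))
c=np.c_[.489+.05*np.cos(th),.2445+.05*np.sin(th),0*th+.022];q=f(c);print("dish exp box if centred at tool",q.min(0),q.max(0))
E
```

```text
[0.48935781 0.24452518 0.07447602] [ 0.67251668  0.59315156 -2.7369738 ]
large [0.55202071 0.03669497 0.065     ]
foot exp box [209.08422976 363.41916811] [269.93800804 405.51608989]
dish exp box if centred at tool [156.21690511 332.51434998] [324.71045624 449.52005768]
```

send_rows(
  rows=[
    {"x": 0, "y": 0, "z": 0.006, "wx": 0, "wy": 0, "wz": 0, "hand": -1},
    {"x": 0, "y": 0, "z": 0.005, "wx": 0, "wy": 0, "wz": 0, "hand": -1},
    {"x": 0, "y": 0, "z": 0.003, "wx": 0, "wy": 0, "wz": 0, "hand": -1},
    {"x": 0, "y": 0, "z": 0, "wx": 0, "wy": 0, "wz": 0, "hand": -1},
    {"x": 0, "y": 0, "z": 0, "wx": 0, "wy": 0, "wz": 0, "hand": -1},
    {"x": 0, "y": 0, "z": 0, "wx": 0, "wy": 0, "wz": 0, "hand": -1},
    {"x": 0, "y": 0, "z": 0, "wx": 0, "wy": 0, "wz": 0, "hand": -1},
    {"x": 0, "y": 0, "z": 0, "wx": 0, "wy": 0, "wz": 0, "hand": -1},
    {"x": 0, "y": 0, "z": 0, "wx": 0, "wy": 0, "wz": 0, "hand": -1},
    {"x": 0, "y": 0, "z": 0, "wx": 0, "wy": 0, "wz": 0, "hand": -1},
  ],
)

```text
time: 9.52
tool_pos: [0.4895, 0.2445, 0.0726]
tool_rot: [0.0, -0.0, 1.0, 0.0]
contact_force: [-1.5, 0.1, 1.5]
gripper_width: 0.525
grasp_force: 62.7
```

Contact: the force changed sign. I'll release, then rise.

send_rows(
  rows=[
    {"x": 0, "y": 0, "z": 0, "wx": 0, "wy": 0, "wz": 0, "hand": 1},
    {"x": 0, "y": 0, "z": 0, "wx": 0, "wy": 0, "wz": 0, "hand": 1},
    {"x": 0, "y": 0, "z": 0, "wx": 0, "wy": 0, "wz": 0, "hand": 1},
    {"x": 0, "y": 0, "z": 0, "wx": 0, "wy": 0, "wz": 0, "hand": 1},
    {"x": 0, "y": 0, "z": 0, "wx": 0, "wy": 0, "wz": 0, "hand": 1},
    {"x": 0, "y": 0, "z": 0, "wx": 0, "wy": 0, "wz": 0, "hand": 1},
    {"x": 0, "y": 0, "z": 0, "wx": 0, "wy": 0, "wz": 0, "hand": 1},
    {"x": 0, "y": 0, "z": 0, "wx": 0, "wy": 0, "wz": 0, "hand": 1},
    {"x": 0, "y": 0, "z": 0, "wx": 0, "wy": 0, "wz": 0, "hand": 1},
    {"x": 0, "y": 0, "z": 0, "wx": 0, "wy": 0, "wz": 0, "hand": 1},
  ],
)

```text
time: 10.35
tool_pos: [0.4892, 0.2445, 0.0722]
tool_rot: [0.0, -0.0, 1.0, -0.0]
contact_force: [-0.2, 0.1, -0.8]
gripper_width: 1.002
grasp_force: 0.0
```

send_rows(
  rows=[
    {"x": 0, "y": 0, "z": -0.03, "wx": 0, "wy": 0, "wz": 0, "hand": 1},
    {"x": 0, "y": 0, "z": -0.06, "wx": 0, "wy": 0, "wz": 0, "hand": 1},
    {"x": 0, "y": 0, "z": -0.1, "wx": 0, "wy": 0, "wz": 0, "hand": 1},
    {"x": 0, "y": 0, "z": -0.12, "wx": 0, "wy": 0, "wz": 0, "hand": 1},
    {"x": 0, "y": 0, "z": -0.12, "wx": 0, "wy": 0, "wz": 0, "hand": 1},
    {"x": 0, "y": 0, "z": -0.1, "wx": 0, "wy": 0, "wz": 0, "hand": 1},
    {"x": 0, "y": -0.06, "z": -0.05, "wx": 0, "wy": 0, "wz": 0, "hand": 1},
    {"x": -0.05, "y": -0.14, "z": 0, "wx": 0, "wy": 0, "wz": 0, "hand": 1},
    {"x": -0.06, "y": -0.18, "z": 0, "wx": 0, "wy": 0, "wz": 0, "hand": 1},
    {"x": -0.06, "y": -0.2, "z": 0, "wx": 0, "wy": 0, "wz": 0, "hand": 1},
  ],
)

```text
time: 11.18
tool_pos: [0.5148, 0.1566, 0.1598]
tool_rot: [0.0, -0.001, 1.0, 0.0]
contact_force: [0.2, 0.1, -0.2]
gripper_width: 1.001
grasp_force: 0.0
```

send_rows(
  rows=[
    {"x": -0.05, "y": -0.19, "z": 0, "wx": 0, "wy": 0, "wz": 0, "hand": 1},
    {"x": -0.05, "y": -0.19, "z": 0, "wx": 0, "wy": 0, "wz": 0, "hand": 1},
    {"x": -0.05, "y": -0.17, "z": 0, "wx": 0, "wy": 0, "wz": 0, "hand": 1},
    {"x": -0.05, "y": -0.12, "z": 0, "wx": 0, "wy": 0, "wz": 0, "hand": 1},
    {"x": -0.03, "y": -0.09, "z": 0, "wx": 0, "wy": 0, "wz": 0, "hand": 1},
    {"x": -0.01, "y": -0.04, "z": 0, "wx": 0, "wy": 0, "wz": 0, "hand": 1},
    {"x": 0, "y": 0, "z": 0, "wx": 0, "wy": 0, "wz": 0, "hand": 1},
    {"x": 0, "y": 0, "z": 0, "wx": 0, "wy": 0, "wz": 0, "hand": 1},
    {"x": 0, "y": 0, "z": 0, "wx": 0, "wy": 0, "wz": 0, "hand": 1},
    {"x": 0, "y": 0, "z": 0, "wx": 0, "wy": 0, "wz": 0, "hand": 1},
  ],
)

```text
time: 12.02
tool_pos: [0.5504, 0.0385, 0.1591]
tool_rot: [-0.0, -0.001, 1.0, 0.0]
contact_force: [0.8, -0.4, -0.7]
gripper_width: 1.0
grasp_force: 0.0
```

```bash
python3 - <<'E'
from h import *
s=manip.state();print(s["tool_pos"],s["contact_force"])
t=grab_frame("top");c=grab_frame("scene")
a=cv2.resize(t[175:240,190:265],None,fx=5.3,fy=5.3,interpolation=2)
b=cv2.resize(c[105:175,225:300],None,fx=5.3,fy=5.3,interpolation=2)
h=min(a.shape[0],b.shape[0]);im=np.hstack([a[:h],b[:h]]);print(a.shape,b.shape);cv2.imwrite("pics/h.png",im);cv2.imwrite("pics/t2.png",t)
E
```

```text
[0.55043272 0.03847868 0.15906896] [ 0.767257   -0.44068432 -0.69222329]
(344, 398, 3) (371, 398, 3)
```

View pics/h.png

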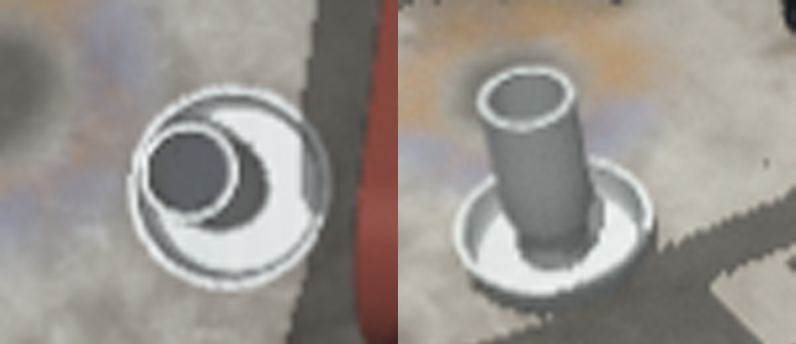

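The small reducer stands upright in the dish. Its rim centre is at (189,173) in the top half and the dish centre at (229,188). In the scene half they are at (129,98) and (157,226). I'll check the centring.

```bash
python3 - <<'E'
from h import *
A=lambda x,y:((x+.5)/5.3-.5+190,(y+.5)/5.3-.5+175)
B=lambda x,y:((x+.5)/5.3-.5+225,(y+.5)/5.3-.5+105)
print("top s",plane("top",*A(189,173),.104),"dish",plane("top",*A(229,188),.022))
print("scene s",plane("scene",*B(129,98),.104),"dish",plane("scene",*B(157,226),.022))
E
```

```text
top s [0.48918321 0.24619133 0.104     ] dish [0.48968034 0.24565937 0.022     ]
scene s [0.48877171 0.24250009 0.104     ] dish [0.48901562 0.24069893 0.022     ]
```

Centring is within about 2 mm, which is good. I'll descend over the large reducer.

send_rows(
  rows=[
    {"x": -0.011, "y": -0.023, "z": 0, "wx": 0, "wy": 0, "wz": 0, "hand": 1},
    {"x": 0, "y": 0, "z": 0.1, "wx": 0, "wy": 0, "wz": 0, "hand": 1},
    {"x": 0, "y": 0, "z": 0.1, "wx": 0, "wy": 0, "wz": 0, "hand": 1},
    {"x": 0, "y": 0, "z": 0.1, "wx": 0, "wy": 0, "wz": 0, "hand": 1},
    {"x": 0, "y": 0, "z": 0.08, "wx": 0, "wy": 0, "wz": 0, "hand": 1},
    {"x": 0, "y": 0, "z": 0.06, "wx": 0, "wy": 0, "wz": 0, "hand": 1},
    {"x": 0, "y": 0, "z": 0.02, "wx": 0, "wy": 0, "wz": 0, "hand": 1},
    {"x": 0, "y": 0, "z": 0, "wx": 0, "wy": 0, "wz": 0, "hand": 1},
    {"x": 0, "y": 0, "z": 0, "wx": 0, "wy": 0, "wz": 0, "hand": 1},
    {"x": 0, "y": 0, "z": 0, "wx": 0, "wy": 0, "wz": 0, "hand": 1},
  ],
)

```text
time: 12.95
tool_pos: [0.5532, 0.034, 0.0912]
tool_rot: [0.001, -0.0, 1.0, -0.0]
contact_force: [-0.5, 0.2, 0.6]
gripper_width: 0.997
grasp_force: 0.0
```

send_rows(
  rows=[
    {"x": 0.006, "y": 0.006, "z": 0.05, "wx": 0, "wy": 0, "wz": 0, "hand": 1},
    {"x": 0, "y": 0, "z": 0.07, "wx": 0, "wy": 0, "wz": 0, "hand": 1},
    {"x": 0, "y": 0, "z": 0.07, "wx": 0, "wy": 0, "wz": 0, "hand": 1},
    {"x": 0, "y": 0, "z": 0.07, "wx": 0, "wy": 0, "wz": 0, "hand": 1},
    {"x": 0, "y": 0, "z": 0.07, "wx": 0, "wy": 0, "wz": 0, "hand": 1},
    {"x": 0, "y": 0, "z": 0.06, "wx": 0, "wy": 0, "wz": 0, "hand": 1},
    {"x": 0, "y": 0, "z": 0.03, "wx": 0, "wy": 0, "wz": 0, "hand": 1},
    {"x": 0, "y": 0, "z": 0.01, "wx": 0, "wy": 0, "wz": 0, "hand": 1},
    {"x": 0, "y": 0, "z": 0, "wx": 0, "wy": 0, "wz": 0, "hand": 1},
    {"x": 0, "y": 0, "z": 0, "wx": 0, "wy": 0, "wz": 0, "hand": 1},
  ],
)

```text
time: 13.78
tool_pos: [0.5519, 0.0349, 0.026]
tool_rot: [0.0, -0.0, 1.0, -0.0]
contact_force: [-0.2, 0.9, 0.7]
gripper_width: 0.998
grasp_force: 0.0
```

send_rows(
  rows=[
    {"x": 0, "y": 0, "z": 0, "wx": 0, "wy": 0, "wz": 0, "hand": -1},
    {"x": 0, "y": 0, "z": 0, "wx": 0, "wy": 0, "wz": 0, "hand": -1},
    {"x": 0, "y": 0, "z": 0, "wx": 0, "wy": 0, "wz": 0, "hand": -1},
    {"x": 0, "y": 0, "z": 0, "wx": 0, "wy": 0, "wz": 0, "hand": -1},
    {"x": 0, "y": 0, "z": 0, "wx": 0, "wy": 0, "wz": 0, "hand": -1},
    {"x": 0, "y": 0, "z": 0, "wx": 0, "wy": 0, "wz": 0, "hand": -1},
    {"x": 0, "y": 0, "z": 0, "wx": 0, "wy": 0, "wz": 0, "hand": -1},
    {"x": 0, "y": 0, "z": 0, "wx": 0, "wy": 0, "wz": 0, "hand": -1},
    {"x": 0, "y": 0, "z": 0, "wx": 0, "wy": 0, "wz": 0, "hand": -1},
    {"x": 0, "y": 0, "z": 0, "wx": 0, "wy": 0, "wz": 0, "hand": -1},
  ],
)

```text
time: 14.62
tool_pos: [0.5525, 0.035, 0.027]
tool_rot: [0.001, -0.0, 1.0, 0.0]
contact_force: [-0.9, 0.5, 6.5]
gripper_width: 0.737
grasp_force: 67.1
```

send_rows(
  rows=[
    {"x": 0, "y": 0, "z": -0.01, "wx": 0, "wy": 0, "wz": 0, "hand": -1},
    {"x": 0, "y": 0, "z": -0.02, "wx": 0, "wy": 0, "wz": 0, "hand": -1},
    {"x": 0, "y": 0, "z": -0.04, "wx": 0, "wy": 0, "wz": 0, "hand": -1},
    {"x": 0, "y": 0, "z": -0.06, "wx": 0, "wy": 0, "wz": 0, "hand": -1},
    {"x": 0, "y": 0, "z": -0.08, "wx": 0, "wy": 0, "wz": 0, "hand": -1},
    {"x": 0, "y": 0, "z": -0.1, "wx": 0, "wy": 0, "wz": 0, "hand": -1},
    {"x": 0, "y": 0, "z": -0.1, "wx": 0, "wy": 0, "wz": 0, "hand": -1},
    {"x": 0, "y": 0, "z": -0.08, "wx": 0, "wy": 0, "wz": 0, "hand": -1},
    {"x": 0, "y": 0, "z": -0.03, "wx": 0, "wy": 0, "wz": 0, "hand": -1},
    {"x": 0, "y": 0, "z": 0, "wx": 0, "wy": 0, "wz": 0, "hand": -1},
  ],
)

```text
time: 15.45
tool_pos: [0.5528, 0.0348, 0.1059]
tool_rot: [0.002, -0.0, 1.0, -0.0]
contact_force: [0.9, -0.1, -8.5]
gripper_width: 0.732
grasp_force: 67.8
```

send_rows(
  rows=[
    {"x": 0, "y": -0.02, "z": -0.08, "wx": 0, "wy": 0, "wz": 0, "hand": -1},
    {"x": 0, "y": -0.05, "z": -0.1, "wx": 0, "wy": 0, "wz": 0, "hand": -1},
    {"x": 0, "y": -0.08, "z": -0.08, "wx": 0, "wy": 0, "wz": 0, "hand": -1},
    {"x": 0, "y": -0.12, "z": -0.02, "wx": 0, "wy": 0, "wz": 0, "hand": -1},
    {"x": 0, "y": -0.15, "z": 0, "wx": 0, "wy": 0, "wz": 0, "hand": -1},
    {"x": 0, "y": -0.15, "z": 0, "wx": 0, "wy": 0, "wz": 0, "hand": -1},
    {"x": 0, "y": -0.15, "z": 0, "wx": 0, "wy": 0, "wz": 0, "hand": -1},
    {"x": 0, "y": -0.15, "z": 0, "wx": 0, "wy": 0, "wz": 0, "hand": -1},
    {"x": 0, "y": -0.15, "z": 0, "wx": 0, "wy": 0, "wz": 0, "hand": -1},
    {"x": 0, "y": -0.15, "z": 0, "wx": 0, "wy": 0, "wz": 0, "hand": -1},
  ],
)

```text
time: 16.28
tool_pos: [0.551, -0.1424, 0.1457]
tool_rot: [-0.0, 0.0, 1.0, -0.0]
contact_force: [0.7, 0.3, -8.0]
gripper_width: 0.734
grasp_force: 68.9
```

send_rows(
  rows=[
    {"x": 0.01, "y": -0.15, "z": 0, "wx": 0, "wy": 0, "wz": 0, "hand": -1},
    {"x": 0.02, "y": -0.15, "z": 0, "wx": 0, "wy": 0, "wz": 0, "hand": -1},
    {"x": 0.02, "y": -0.15, "z": 0, "wx": 0, "wy": 0, "wz": 0, "hand": -1},
    {"x": 0.02, "y": -0.15, "z": 0, "wx": 0, "wy": 0, "wz": 0, "hand": -1},
    {"x": 0.02, "y": -0.15, "z": 0, "wx": 0, "wy": 0, "wz": 0, "hand": -1},
    {"x": 0.02, "y": -0.12, "z": 0, "wx": 0, "wy": 0, "wz": 0, "hand": -1},
    {"x": 0.02, "y": -0.1, "z": 0, "wx": 0, "wy": 0, "wz": 0, "hand": -1},
    {"x": 0.01, "y": -0.06, "z": 0, "wx": 0, "wy": 0, "wz": 0, "hand": -1},
    {"x": 0, "y": -0.03, "z": 0, "wx": 0, "wy": 0, "wz": 0, "hand": -1},
    {"x": 0, "y": 0, "z": 0, "wx": 0, "wy": 0, "wz": 0, "hand": -1},
  ],
)

```text
time: 17.12
tool_pos: [0.5304, -0.3003, 0.1456]
tool_rot: [-0.0, 0.0, 1.0, 0.0]
contact_force: [-0.3, -0.1, -8.2]
gripper_width: 0.734
grasp_force: 68.9
```

send_rows(
  rows=[
    {"x": -0.007, "y": 0.004, "z": 0.05, "wx": 0, "wy": 0, "wz": 0, "hand": -1},
    {"x": 0, "y": 0, "z": 0.1, "wx": 0, "wy": 0, "wz": 0, "hand": -1},
    {"x": 0, "y": 0, "z": 0.12, "wx": 0, "wy": 0, "wz": 0, "hand": -1},
    {"x": 0, "y": 0, "z": 0.12, "wx": 0, "wy": 0, "wz": 0, "hand": -1},
    {"x": 0, "y": 0, "z": 0.1, "wx": 0, "wy": 0, "wz": 0, "hand": -1},
    {"x": 0, "y": 0, "z": 0.1, "wx": 0, "wy": 0, "wz": 0, "hand": -1},
    {"x": 0, "y": 0, "z": 0.06, "wx": 0, "wy": 0, "wz": 0, "hand": -1},
    {"x": 0, "y": 0, "z": 0.02, "wx": 0, "wy": 0, "wz": 0, "hand": -1},
    {"x": 0, "y": 0, "z": 0, "wx": 0, "wy": 0, "wz": 0, "hand": -1},
    {"x": 0, "y": 0, "z": 0, "wx": 0, "wy": 0, "wz": 0, "hand": -1},
  ],
)

```text
time: 17.95
tool_pos: [0.5323, -0.2989, 0.0458]
tool_rot: [0.0, -0.0, 1.0, -0.0]
contact_force: [1.2, -0.5, -7.5]
gripper_width: 0.73
grasp_force: 68.8
```

send_rows(
  rows=[
    {"x": 0.004, "y": -0.005, "z": 0.02, "wx": 0, "wy": 0, "wz": 0, "hand": -1},
    {"x": 0, "y": 0, "z": 0.02, "wx": 0, "wy": 0, "wz": 0, "hand": -1},
    {"x": 0, "y": 0, "z": 0.02, "wx": 0, "wy": 0, "wz": 0, "hand": -1},
    {"x": 0, "y": 0, "z": 0.01, "wx": 0, "wy": 0, "wz": 0, "hand": -1},
    {"x": 0, "y": 0, "z": 0.008, "wx": 0, "wy": 0, "wz": 0, "hand": -1},
    {"x": 0, "y": 0, "z": 0.006, "wx": 0, "wy": 0, "wz": 0, "hand": -1},
    {"x": 0, "y": 0, "z": 0.004, "wx": 0, "wy": 0, "wz": 0, "hand": -1},
    {"x": 0, "y": 0, "z": 0, "wx": 0, "wy": 0, "wz": 0, "hand": -1},
    {"x": 0, "y": 0, "z": 0, "wx": 0, "wy": 0, "wz": 0, "hand": -1},
    {"x": 0, "y": 0, "z": 0, "wx": 0, "wy": 0, "wz": 0, "hand": -1},
  ],
)

```text
time: 18.78
tool_pos: [0.5312, -0.2998, 0.0321]
tool_rot: [0.0, -0.0, 1.0, -0.0]
contact_force: [-0.2, -0.5, -7.3]
gripper_width: 0.733
grasp_force: 68.9
```

send_rows(
  rows=[
    {"x": 0, "y": 0, "z": 0.003, "wx": 0, "wy": 0, "wz": 0, "hand": -1},
    {"x": 0, "y": 0, "z": 0.003, "wx": 0, "wy": 0, "wz": 0, "hand": -1},
    {"x": 0, "y": 0, "z": 0.003, "wx": 0, "wy": 0, "wz": 0, "hand": -1},
    {"x": 0, "y": 0, "z": 0.002, "wx": 0, "wy": 0, "wz": 0, "hand": -1},
    {"x": 0, "y": 0, "z": 0, "wx": 0, "wy": 0, "wz": 0, "hand": -1},
    {"x": 0, "y": 0, "z": 0, "wx": 0, "wy": 0, "wz": 0, "hand": -1},
    {"x": 0, "y": 0, "z": 0, "wx": 0, "wy": 0, "wz": 0, "hand": -1},
    {"x": 0, "y": 0, "z": 0, "wx": 0, "wy": 0, "wz": 0, "hand": -1},
    {"x": 0, "y": 0, "z": 0, "wx": 0, "wy": 0, "wz": 0, "hand": -1},
    {"x": 0, "y": 0, "z": 0, "wx": 0, "wy": 0, "wz": 0, "hand": -1},
  ],
)

```text
time: 19.62
tool_pos: [0.5313, -0.2998, 0.031]
tool_rot: [0.0, -0.0, 1.0, -0.0]
contact_force: [-4.4, 3.3, 3.4]
gripper_width: 0.736
grasp_force: 69.7
```

Contact. I'll release and rise.

send_rows(
  rows=[
    {"x": 0, "y": 0, "z": 0, "wx": 0, "wy": 0, "wz": 0, "hand": 1},
    {"x": 0, "y": 0, "z": 0, "wx": 0, "wy": 0, "wz": 0, "hand": 1},
    {"x": 0, "y": 0, "z": 0, "wx": 0, "wy": 0, "wz": 0, "hand": 1},
    {"x": 0, "y": 0, "z": 0, "wx": 0, "wy": 0, "wz": 0, "hand": 1},
    {"x": 0, "y": 0, "z": 0, "wx": 0, "wy": 0, "wz": 0, "hand": 1},
    {"x": 0, "y": 0, "z": 0, "wx": 0, "wy": 0, "wz": 0, "hand": 1},
    {"x": 0, "y": 0, "z": 0, "wx": 0, "wy": 0, "wz": 0, "hand": 1},
    {"x": 0, "y": 0, "z": 0, "wx": 0, "wy": 0, "wz": 0, "hand": 1},
    {"x": 0, "y": 0, "z": 0, "wx": 0, "wy": 0, "wz": 0, "hand": 1},
    {"x": 0, "y": 0, "z": 0, "wx": 0, "wy": 0, "wz": 0, "hand": 1},
  ],
)

```text
time: 20.45
tool_pos: [0.5311, -0.2997, 0.0303]
tool_rot: [0.0, -0.0, 1.0, -0.0]
contact_force: [-0.2, -0.3, 0.2]
gripper_width: 0.998
grasp_force: 0.0
```

send_rows(
  rows=[
    {"x": 0, "y": 0, "z": -0.03, "wx": 0, "wy": 0, "wz": 0, "hand": 1},
    {"x": 0, "y": 0, "z": -0.07, "wx": 0, "wy": 0, "wz": 0, "hand": 1},
    {"x": 0, "y": 0, "z": -0.1, "wx": 0, "wy": 0, "wz": 0, "hand": 1},
    {"x": 0, "y": 0, "z": -0.14, "wx": 0, "wy": 0, "wz": 0, "hand": 1},
    {"x": 0, "y": 0, "z": -0.16, "wx": 0, "wy": 0, "wz": 0, "hand": 1},
    {"x": 0, "y": 0, "z": -0.16, "wx": 0, "wy": 0, "wz": 0, "hand": 1},
    {"x": 0, "y": 0, "z": -0.16, "wx": 0, "wy": 0, "wz": 0, "hand": 1},
    {"x": 0, "y": 0, "z": -0.14, "wx": 0, "wy": 0, "wz": 0, "hand": 1},
    {"x": 0, "y": 0, "z": -0.1, "wx": 0, "wy": 0, "wz": 0, "hand": 1},
    {"x": 0, "y": 0, "z": -0.05, "wx": 0, "wy": 0, "wz": 0, "hand": 1},
  ],
)

```text
time: 21.28
tool_pos: [0.5323, -0.3006, 0.2013]
tool_rot: [0.002, -0.0, 1.0, -0.002]
contact_force: [0.5, 0.5, 0.6]
gripper_width: 1.0
grasp_force: 0.0
```

send_rows(
  rows=[
    {"x": 0, "y": 0.08, "z": 0, "wx": 0, "wy": 0, "wz": 0, "hand": 1},
    {"x": 0.05, "y": 0.15, "z": 0, "wx": 0, "wy": 0, "wz": 0, "hand": 1},
    {"x": 0.05, "y": 0.2, "z": 0, "wx": 0, "wy": 0, "wz": 0, "hand": 1},
    {"x": 0.05, "y": 0.2, "z": 0, "wx": 0, "wy": 0, "wz": 0, "hand": 1},
    {"x": 0.05, "y": 0.2, "z": 0, "wx": 0, "wy": 0, "wz": 0, "hand": 1},
    {"x": 0, "y": 0.2, "z": 0, "wx": 0, "wy": 0, "wz": 0, "hand": 1},
    {"x": 0, "y": 0.2, "z": 0, "wx": 0, "wy": 0, "wz": 0, "hand": 1},
    {"x": 0, "y": 0.15, "z": 0, "wx": 0, "wy": 0, "wz": 0, "hand": 1},
    {"x": 0, "y": 0.08, "z": 0, "wx": 0, "wy": 0, "wz": 0, "hand": 1},
    {"x": 0, "y": 0, "z": 0, "wx": 0, "wy": 0, "wz": 0, "hand": 1},
  ],
)

```text
time: 22.12
tool_pos: [0.5002, -0.0782, 0.1957]
tool_rot: [-0.001, -0.002, 1.0, 0.001]
contact_force: [0.4, -0.6, -0.0]
gripper_width: 0.997
grasp_force: 0.0
```

```bash
python3 - <<'E'
from h import *
s=manip.state();print(s["time"],s["tool_pos"],s["contact_force"])
t=grab_frame("top");cv2.imwrite("pics/t3.png",t);old=cv2.imread("pics/top0.png");t2=cv2.imread("pics/t2.png")
# large reducer: mouth dark/ black ring region within the dish
hsv=cv2.cvtColor(t,cv2.COLOR_BGR2HSV)
d=cv2.absdiff(t,old).max(2)[160:232,408:480]
g=cv2.cvtColor(t,cv2.COLOR_BGR2GRAY)
ex=proj("top",[.5313,-.2998,.069])[0];print("exp rim px",ex)
gg=cv2.resize(g[160:232,408:480],None,fx=4,fy=4,interpolation=2)
c=cv2.HoughCircles(gg,cv2.HOUGH_GRADIENT,1,20,param1=100,param2=15,minRadius=40,maxRadius=62);print(None if c is None else [(plane("top",(x+.5)/4-.5+408,(y+.5)/4-.5+160,.069),r/4) for x,y,r in c[0][:4]])
# dark mouth
cc,rc=ex.astype(int);
# row/col profiles through the centre
print(g[rc,cc-20:cc+21]);print(g[rc-20:rc+21,cc])
for n,(x,y) in dict(s=(.4892,.2445),r1=(.461,.0245),r2=(.4777,-.056)).items():
    u,v=proj("top",[x,y,.1])[0].astype(int);print(n,np.abs(t[v-14:v+15,u-14:u+15].astype(int)-(t2 if n=='s' else old)[v-14:v+15,u-14:u+15]).mean())
E
```

```text
22.1167 [ 0.5002013  -0.07824791  0.19565459] [ 0.38378323 -0.56781139 -0.02206023]
exp rim px [449.20825873 192.68916991]
[(array([ 0.53238286, -0.2974313 ,  0.069     ]), np.float32(10.725)), (array([ 0.54590989, -0.25968287,  0.069     ]), np.float32(15.075)), (array([ 0.49202825, -0.28518028,  0.069     ]), np.float32(14.25)), (array([ 0.52424705, -0.28721835,  0.069     ]), np.float32(10.9))]
[153 153 152 143 105  73  88 197 189 120 226 244 244 243 242 243 242 178
 151 151  92  76  84  97  96  94  80  51  45  61 158 236 234 241 241 240
 204  92  85  81 166]
[131 165 243 239 240 240 240 237 217 241  70  52  55  93  96  98  96  82
  76  80  92 120 138 150 150 146 122  93  86  90  63 153 224 196 215 242
 241 241 241 241 241]
s 1.8418549346016646
r1 34.648038049940546
r2 34.544193420531116
```

```bash
python3 -c "
from plant import job_done;print(job_done())"
```

```text
the job is handed in; nothing more can be done
None
```

Both reducers were left standing upright and released, the smaller about 2 mm or less from the middle of the small dish and the larger about 1 mm from the middle of the large one; I handed the job in at about 22 s, and no verdict was returned.

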